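Gauge the seal-groove depth of a spin-coater bowl

TASK

Take the dial depth gauge from its nest and measure how deep the seal groove in the coater bowl's flange is, at the index notch: find the groove with the sprung probe, bridge it with the foot, press gently until the foot sits flat on the flange, and hold it still there for a second or two so the dial can be read. Then stand the gauge back down in its nest, gently, and only then let go of it. Leave the other things on the bench where they are.

Things in the scene. Friction and masses are not known exactly. Their poses are not given: they have to be found in the camera images.
- coater: Countertop spin coater let into the bench: fixed square steel deck 330 x 330 mm, top 58 mm above the bench, with a round drop-in aluminium bowl in it. Origin at the bench on the spindle axis; z up, +y towards the index notch. The bowl's flat flange is a sealing face, marked by more than 25 N from gauge or fingers. When reading press with about 10 N (6 at least, probe spring included).
- flange (a point): NOMINAL centre of the bowl's flange, at face height, 72 mm above the bench; axes as the coater's. Flange radius 88 to 146 mm. In its face runs one square-edged seal groove, 5.5 mm wide, mean radius 110 mm, 5 to 8 mm deep (unknown). Not yet screwed down, bowl, groove and notch lie up to 10 mm either way along the coater's y from nominal (a gauge push does not shift it): feel or look for it.
- mark (a point): NOMINAL groove centre at the index notch, at face height, 110 mm from the spindle axis along the coater's +y; fixed to the deck, axes as the coater's: +y radially outwards, across the groove. The real groove is within 10 mm of it along y. Notch: dark slot 8 mm wide in the flange's outer edge between two dark dots, 33 mm outboard. Measure within 12 mm of it along x, foot lying across the groove.
- gauge: Dial depth gauge, loose, 0.21 to 0.31 kg: steel foot 64 (y) x 18 (x) x 8 mm, short neck, round dial case 46 mm across, 19 mm thick (dial looks to +x), cap top at 77 mm. Each side of the case has a flat upright rubber grip, 18 mm (x) by 30 mm tall, 50 mm over both along y, centred 45 mm above the underside: hold it there. Origin at the centre of the foot's underside, z up. Starts in the nest.
- tip (a point): Rounded end of the gauge's probe, a 4 mm steel rod that sticks straight down through the middle of the foot, 14 mm below its underside when free. It slides up into the gauge against a spring, 1.2 N at first, 3.3 N when flush. It can be bent: more than 15 N on it in all is too much. Damped, so it springs out in about 0.1 s.
- probe (a joint): How far the probe is pushed into the gauge, in metres: 0 free (14 mm out), 0.014 flush with the foot. With the foot flat over the groove, groove depth = 0.014 minus this value. The dial's needle shows the same, one turn for 16 mm.
- nest: Fixed white plastic nest for the gauge, 50 mm (x) x 100 mm (y). Two towers carry the foot's ends 34 mm above the bench, with an open 22 mm slot between for the probe; lips 6 mm high round the foot leave 3.5 mm of play each way (recess 71 mm along y, 25 mm along x). Origin under its centre at the bench.
- rest (a point): Centre of the nest's seat, 34 mm above the bench: where the origin of the gauge lies when it stands in the nest, its foot along the nest's y (either way round).
- resist_bottle: Amber bottle, 58 mm across and 125 mm tall, loose; origin under its centre. Leave alone.
- wafer_shipper: Flat round white wafer box, 108 mm across and 18 mm tall, loose; origin under its centre. Leave alone.
- beaker: Glass beaker, 68 mm across and 85 mm tall, loose; origin under its centre. Leave alone.
- spare_chuck: Spare aluminium chuck, a disc 84 mm across with a stub, 36 mm tall in all, loose; origin under its centre. Leave alone.

How it is judged:
By the outcome, as a careful person would: the job done as asked, in the order asked, and still so for the second after the job is handed in, with the robot touching nothing.
It also fails if it takes over 72 s, if anything falls off the work surface, if the arm or the gripper's body presses on something with over 40 N, if the wrist force passes 120 N, or if a joint passes its speed limit or range.

ROBOT

A 7-joint arm with a two-finger parallel gripper is mounted at the origin on the work surface. World frame = base frame: x ahead of the robot, y to its left, z up, the work surface at z = 0. Lengths are in m, angles in rad, forces in N, time in s.
With the tool pointing down it reaches from about 0.4 to 0.875 m from the base axis. Payload 6.5 kg.
Tool frame: the origin (TCP) lies at the very end of the fingers, on their centre line; the grasp point (between the pads) lies 19 mm behind it; z points along the fingers, y is the direction in which the jaws open and shut (so a half turn about z gives the same grasp; the last joint's range is limited). The gripper opens to 85 mm and grips with 20 to 120 N. Pads are 22 mm wide; open, the fingers measure 114 mm over their backs; the gripper's body (76 mm by 85 mm) begins 54 mm behind the grasp point. The pads swing forward as they close: fully open they stand 13 mm farther back than shut.
Start: joints at [1.138, 0.536, -0.004, 1.538, 0.003, 1.067, -0.071], TCP at [0.233, -0.607, 0.231] pointing down, gripper open.
Joint ranges: [-2.7, 2.7], [-0.37, 2.16], [-1.27, 1.26], [0.24, 2.4], [-1.31, 4.45], [0.19, 1.91], [-2.76, 2.76]. Speed limits (rad/s): [2.39, 2.39, 3.14, 3.14, 3.14, 3.14, 3.14].

INTERFACE

Orientations are given as a rotation vector (axis times angle).
In Python, from plant import bot gives the robot as it stands.
- The arm moves only by the tool carry_out, never from a script. Its argument "moves" is a list of rows, each a list of 3 entries, a list of its own where there are three numbers: the gripper's target within -1 to 1 (shut at 1, half-way at 0, fully open at -1), then the shift along the tool's x, y, z in m, then the turn, a rotation vector about the tool's x, y, z in rad. A call has 1 to 10 rows; each row shifts and turns the commanded pose from where the row before left it, along the tool's axes as they then stand; what a row does not reach is not made up. A row lasts 1/8 s, in which the tool goes at most 62.5 mm and 10.7 degrees, less where a joint would pass 70% of its speed; a pose out of reach is approached as far as the arm can. A call is refused whole if a number of a shift passes 0.0625 or a number of a turn 0.188, either way. A call with a gripper value outside its range is refused whole. The fingers move at their own pace and stop on an object; "squeeze" is the grip in N (left out, the last holds). Time passes only in rows, so rows that do not move let the fingers close. It gives the time, the measured TCP pose, the force and the opening at its end, in the units of the state.
- bot.observe(): the state, without advancing time (a new reading comes with each control period).
- bot.grab_frame(name): name is "scene" or "side" or "wrist"; returns a dict with "pixels" (420x560x3 uint8, blue, green, red), "K" (3x3 intrinsics, pixels), "extrinsics" (4x4, takes a point from camera to world coordinates). Camera axes: x right, y up, looking along -z (the intrinsics and any distortion apply to the point x, -y, -z); pixel columns grow to the right and rows downward; lengths in m; the calibration is good to about 2 mm. The wrist camera is an equidistant fisheye: a pixel r from the principal point sees the ray r / f radians off the axis. A picture is of the moment at which its call begins. There is no depth.
- bot.job_done(): hands the job in, once; it reports no verdict.
The state is a dict: "clock": time; "joints": joint angles; "qd": joint speeds; "effort": joint torques, N m; "tool_pos": TCP position; "orientation": TCP orientation; "wrist_force": force on the tool from outside, world axes, zero at the start; "wrist_torque": the same for the moment, N m; "grip_width": finger opening in m.
Only numpy, scipy, OpenCV 4.12 (cv2) and the standard library are available. Lean on these libraries where they do the work, as an engineer would, in place of code of your own. Each camera call takes 0.05 s, during which the arm holds its last target.

## Working session

There is one attempt and no reset: what is moved stays moved. The work goes in short steps, Python scripts to look and compute and a tool call to move; the robot and the scene stay as the last step left them, time stands still between calls to the robot, and variables do not carry over. Pictures are saved under pics/ and viewed, and the job is handed in when it is done.

Besides the shell and the picture viewer there is one more tool, called after "Request:" as name([rows], argument=value, ...), one row to a line, values as JSON. carry_out: Moves the arm, as the interface text tells. Its arguments: {"type":"object","properties":{"moves":{"type":"array","items":{"type":"array"}},"squeeze":{"type":"number"}},"required":["moves"]}

```bash
ls; mkdir -p pics; python3 - <<'E'
from plant import bot
import cv2,numpy as np,pickle
s=bot.observe(); print({k:np.round(v,4) for k,v in s.items()})
D={}
for n in ["scene","side","wrist"]:
    f=bot.grab_frame(n); D[n]=f; cv2.imwrite(f"pics/{n}0.png",f["pixels"]); print(n,f["K"],np.round(f["extrinsics"],4), [k for k in f])
pickle.dump(D,open("f0.pkl","wb"))
E
```

```text
pics
{'clock': np.float64(0.0), 'joints': array([ 1.1378,  0.5372, -0.0045,  1.5389,  0.0026,  1.0673, -0.0712]), 'qd': array([ 0.0003, -0.0034, -0.0007,  0.0011,  0.001 ,  0.0003, -0.0007]), 'effort': array([ 1.00000e-04, -5.83392e+01,  1.04880e+00, -2.59097e+01,
        1.24000e-02,  9.70000e-03, -0.00000e+00]), 'tool_pos': array([ 0.2329, -0.6062,  0.2304]), 'orientation': array([-3.0872e+00, -5.7270e-01,  7.0000e-04]), 'wrist_force': array([-0.2657,  0.0385,  0.014 ]), 'wrist_torque': array([-0.0646, -0.0082,  0.0243]), 'grip_width': np.float64(0.0857)}
scene [[518.25453884   0.         277.88994437]
 [  0.         518.25453884 212.92410298]
 [  0.           0.           1.        ]] [[-0.8068 -0.4436  0.3902  1.144 ]
 [ 0.5906 -0.6226  0.5133  0.6922]
 [ 0.0152  0.6446  0.7644  1.2399]
 [ 0.      0.      0.      1.    ]] ['pixels', 'K', 'extrinsics']
side [[387.81082564   0.         277.62516013]
 [  0.         387.81082564 211.16160692]
 [  0.           0.           1.        ]] [[-0.9983  0.0264 -0.0511  0.4821]
 [-0.0566 -0.606   0.7935  0.7997]
 [-0.01    0.7951  0.6065  0.7906]
 [ 0.      0.      0.      1.    ]] ['pixels', 'K', 'extrinsics']
wrist [[325.1922621    0.         275.73138639]
 [  0.         325.1922621  214.63116725]
 [  0.           0.           1.        ]] [[ 0.3581  0.8925  0.2741  0.3026]
 [-0.9337  0.3428  0.1036 -0.58  ]
 [-0.0015 -0.2931  0.9561  0.3736]
 [ 0.      0.      0.      1.    ]] ['pixels', 'K', 'extrinsics']
```

View pics/scene0.png

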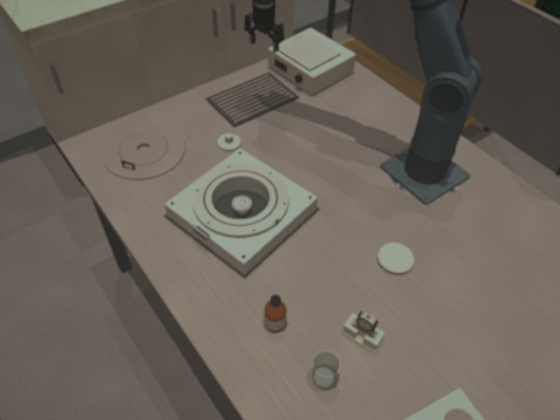

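View pics/side0.png

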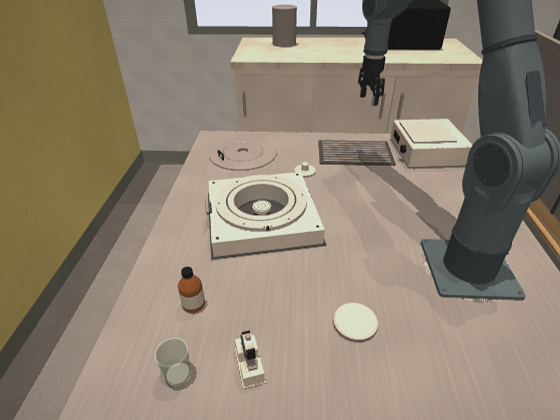

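View pics/wrist0.png

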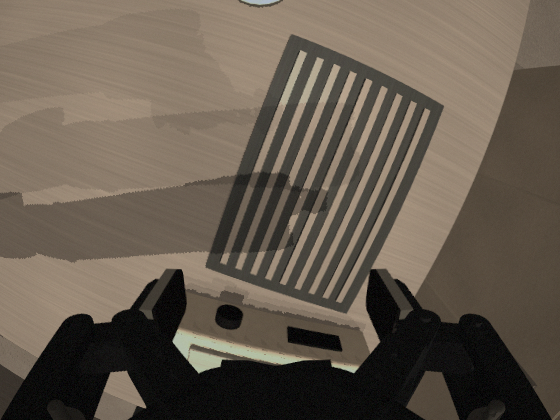

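```bash
python3 - <<'E'
import cv2
a=cv2.imread("pics/scene0.png");b=cv2.imread("pics/side0.png")
def crop(im,x,y,w,h,s,n): cv2.imwrite(n,cv2.resize(im[y:y+h,x:x+w],None,fx=s,fy=s,interpolation=cv2.INTER_CUBIC))
crop(a,160,145,165,130,4.8,"pics/c1.png")
crop(b,200,170,130,90,6,"pics/c2.png")
crop(a,330,300,70,60,10,"pics/c3.png")
crop(b,225,320,60,70,8,"pics/c4.png")
E
```

```text
(no output)
```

View pics/c1.png

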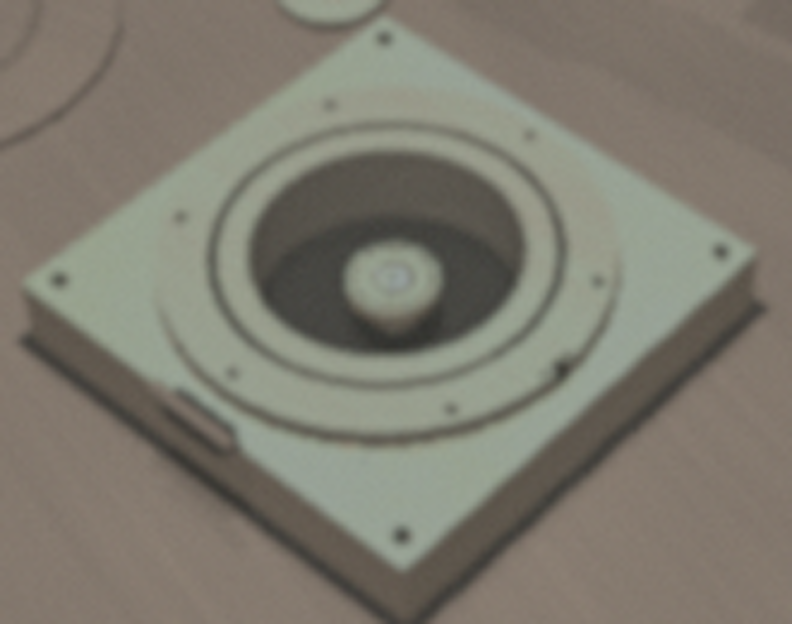

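View pics/c2.png

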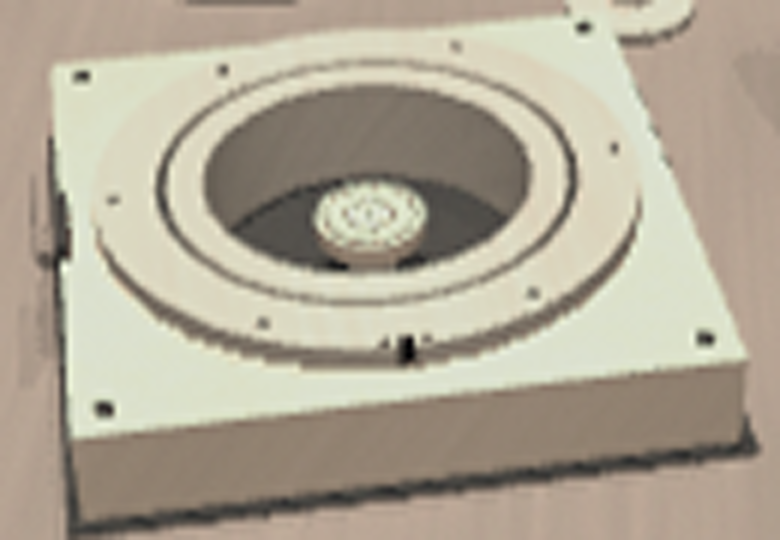

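View pics/c3.png

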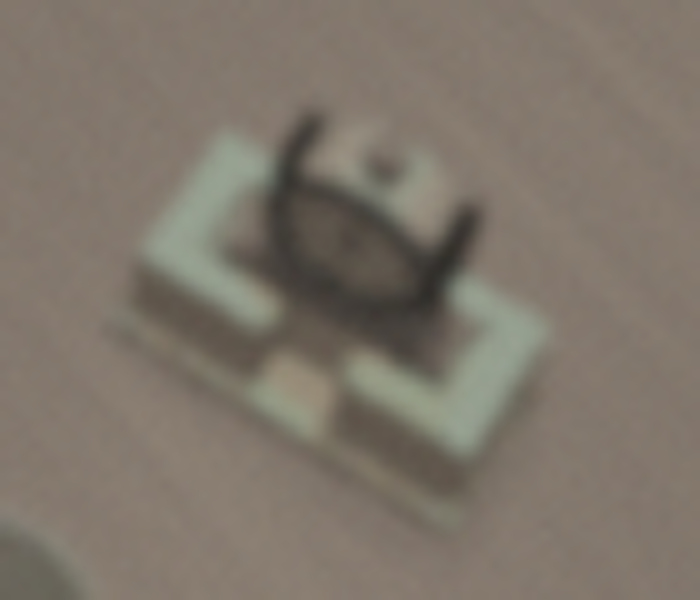

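View pics/c4.png

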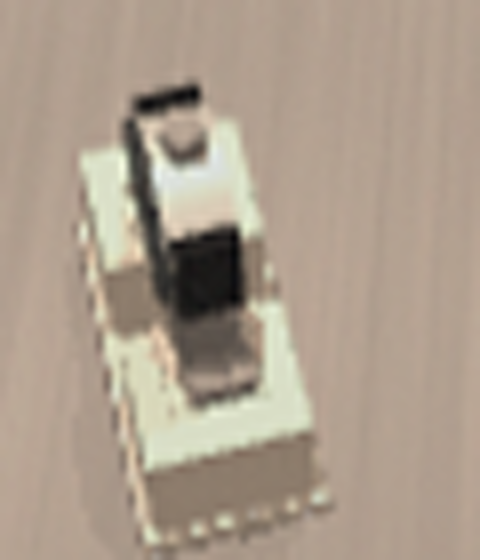

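```bash
cat > h.py <<'E'
import numpy as np,cv2,pickle
from scipy.optimize import least_squares
from scipy.spatial.transform import Rotation as R
def proj(f,P):
    P=np.atleast_2d(P);E=f["extrinsics"];c=(P-E[:3,3])@E[:3,:3]
    p=np.c_[c[:,0],-c[:,1],-c[:,2]];K=f["K"]
    if f.get("fish"):
        r=np.hypot(p[:,0],p[:,1]);th=np.arctan2(r,p[:,2]);q=p[:,:2]/r[:,None]*th[:,None]
    else: q=p[:,:2]/p[:,2:]
    return q*[K[0,0],K[1,1]]+K[:2,2]
def ray(f,uv,z):
    K=f["K"];uv=np.atleast_2d(uv);q=(uv-K[:2,2])/[K[0,0],K[1,1]]
    if f.get("fish"):
        th=np.linalg.norm(q,axis=1);p=np.c_[q/th[:,None]*np.sin(th)[:,None],np.cos(th)]
    else: p=np.c_[q,np.ones(len(q))]
    d=np.c_[p[:,0],-p[:,1],-p[:,2]]@f["extrinsics"][:3,:3].T;o=f["extrinsics"][:3,3]
    return o+d*((z-o[2])/d[:,2])[:,None]
def xf(p,L):
    L=np.atleast_2d(L);c,s=np.cos(p[2]),np.sin(p[2])
    return np.c_[p[0]+c*L[:,0]-s*L[:,1],p[1]+s*L[:,0]+c*L[:,1],L[:,2]]
def full(q,s,o): return (np.array(q,float)+.5)/s-.5+np.array(o)
E
python3 - <<'E'
from h import *
D=pickle.load(open("f0.pkl","rb"));A,B=D["scene"],D["side"]
a=full([(388,15),(755,250),(403,570),(25,285)],4.8,(160,145))
b=full([(50,68),(607,12),(745,357),(70,437)],6,(200,170))
print(ray(A,a,.058)); print(ray(B,b,.058))
na=full([(562,368)],4.8,(160,145));nb=full([(406,342)],6,(200,170))
print("notch",ray(A,na,.072),ray(B,nb,.072))
a2=full([(228,135),(548,335),(470,455),(140,248)],10,(330,300))
b2=full([(82,155),(240,125),(312,425),(148,468)],8,(225,320))
print(ray(A,a2,.04)); print(ray(B,b2,.04))
E
```

```text
[[ 0.47450163 -0.40320133  0.058     ]
 [ 0.40467659 -0.08457918  0.058     ]
 [ 0.72502183 -0.00973865  0.058     ]
 [ 0.79752164 -0.32774821  0.058     ]]
[[ 0.79614212 -0.32167472  0.058     ]
 [ 0.47410385 -0.39656503  0.058     ]
 [ 0.40380422 -0.07830099  0.058     ]
 [ 0.72291195 -0.00541186  0.058     ]]
notch [[ 0.56945771 -0.06846559  0.072     ]] [[ 0.56858033 -0.0655178   0.072     ]]
[[0.57515071 0.27523799 0.04      ]
 [0.54702101 0.36591026 0.04      ]
 [0.58584494 0.37841643 0.04      ]
 [0.61531312 0.28658615 0.04      ]]
[[0.61417673 0.29112844 0.04      ]
 [0.57113155 0.27925379 0.04      ]
 [0.54320514 0.36794558 0.04      ]
 [0.58403704 0.38174733 0.04      ]]
```

Request:
carry_out([
  [-1, [0.0433, -0.0356, 0.003], [0, 0, 0]],
  [-1, [0.0433, -0.0356, 0.003], [0, 0, 0]],
  [-1, [0.0433, -0.0356, 0.003], [0, 0, 0]],
  [-1, [0.0433, -0.0356, 0.003], [0, 0, 0]],
  [-1, [0.0433, -0.0356, 0.003], [0, 0, 0]],
  [-1, [0.0433, -0.0356, 0.003], [0, 0, 0]],
  [-1, [0.0433, -0.0356, 0.003], [0, 0, 0]],
  [-1, [0.0433, -0.0356, 0.003], [0, 0, 0]],
  [-1, [0.0433, -0.0356, 0.003], [0, 0, 0]],
  [-1, [0.0433, -0.0356, 0.003], [0, 0, 0]],
], squeeze=50)

```text
clock: 1.4
tool_pos: [0.5102, -0.1176, 0.2012]
orientation: [3.089, 0.573, -0.0]
wrist_force: [0.9, -0.8, -0.2]
grip_width: 0.0857
```

Request:
carry_out([
  [-1, [0, 0, 0], [0, 0, 0.066]],
  [-1, [0, 0, 0], [0, 0, 0]],
  [-1, [0, 0, 0], [0, 0, 0]],
])

```text
clock: 1.78
tool_pos: [0.5091, -0.1201, 0.2012]
orientation: [3.106, 0.47, -0.001]
wrist_force: [0.1, -0.5, -0.5]
grip_width: 0.0854
```

```bash
python3 - <<'E'
from plant import bot
import cv2,numpy as np,pickle
s=bot.observe(); print({k:np.round(v,4) for k,v in s.items()})
f=bot.grab_frame("wrist"); pickle.dump(f,open("w1.pkl","wb"));cv2.imwrite("pics/w1.png",f["pixels"]);print(f["extrinsics"])
E
```

```text
{'clock': np.float64(1.775), 'joints': array([ 0.303 ,  0.3682, -0.1951,  1.8924,  0.0906,  0.8898, -1.2068]), 'qd': array([ 0.0077, -0.0037, -0.0012, -0.0012, -0.0016, -0.0004, -0.0041]), 'effort': array([-5.86600e-01, -4.54254e+01, -1.44810e+00, -2.29398e+01,
       -1.26000e-02, -4.30000e-03, -7.30000e-03]), 'tool_pos': array([ 0.5091, -0.1201,  0.2012]), 'orientation': array([ 3.1059e+00,  4.7020e-01, -9.0000e-04]), 'wrist_force': array([ 0.0927, -0.4941, -0.5417]), 'wrist_torque': array([-0.0252,  0.0136, -0.0113]), 'grip_width': np.float64(0.0854)}
[[ 2.95363040e-01  9.13353067e-01  2.80262110e-01  5.80447420e-01]
 [-9.55384997e-01  2.82237175e-01  8.70728738e-02 -9.82503196e-02]
 [ 4.27890089e-04 -2.93476324e-01  9.55966246e-01  3.44249313e-01]
 [ 0.00000000e+00  0.00000000e+00  0.00000000e+00  1.00000000e+00]]
```

View pics/w1.png

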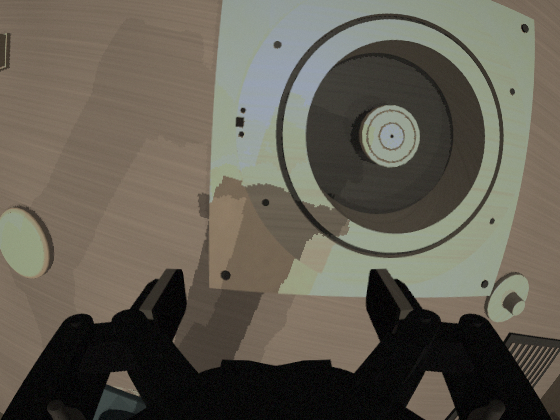

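```bash
cat > grv.py <<'E'
from h import *
def circ(f,c0,z=.072,rng=(.098,.122),angs=np.arange(0,2*np.pi,.05),thr=15):
    g=cv2.GaussianBlur(cv2.cvtColor(f["pixels"],cv2.COLOR_BGR2GRAY),(0,0),.7).astype(np.float32)
    pts=[]
    rr=np.arange(rng[0],rng[1],.0002)
    for a in angs:
        P=np.c_[c0[0]+rr*np.cos(a),c0[1]+rr*np.sin(a),np.full(len(rr),z)]
        uv=proj(f,P).astype(np.float32)
        if uv.min()<1 or uv[:,0].max()>558 or uv[:,1].max()>418: continue
        v=cv2.remap(g,uv[:,:1],uv[:,1:],cv2.INTER_LINEAR)[:,0]
        i=v.argmin(); w=np.clip(np.median(v)-15-v,0,None)
        if np.median(v)-v[i]<thr or i<8 or i>len(rr)-9: continue
        m=np.abs(np.arange(len(rr))-i)<25; pts.append(P[0,:2]*0+c0+ (rr[m]*w[m]).sum()/w[m].sum()*np.array([np.cos(a),np.sin(a)]))
    pts=np.array(pts)
    fit=least_squares(lambda p:np.hypot(*(pts-p[:2]).T)-p[2],[*c0,.11],loss="soft_l1",f_scale=.0005)
    return fit.x,pts,fit.fun
E
python3 - <<'E'
from grv import *
f=pickle.load(open("w1.pkl","rb"));f["fish"]=1
c=np.array([.6,-.204])
for i in range(3):
    x,p,r=circ(f,c,rng=(.095,.125)); c=x[:2]; print(x,len(p),r.std())
n=ray(f,[(240,122),(243,110),(241,134)],.072); print(n)
scr=ray(f,[(525,28),(225,275),(485,284)],.058);print(scr)
d=ray(f,[(209,288),(488,296)],.058);print("deck",d)
D=pickle.load(open("f0.pkl","rb"))
for k in("scene","side"):
    x,p,r=circ(D[k],np.array([.6,-.204]),rng=(.1,.12),thr=8);x,p,r=circ(D[k],x[:2],thr=8); print(k,x,len(p),r.std())
E
```

```text
[ 0.60073279 -0.21016004  0.11013199] 119 0.00011831344247825054
[ 0.60073674 -0.21017642  0.11013728] 124 0.00011402302452609062
[ 0.60073683 -0.21017565  0.11013756] 125 0.00011310172885722224
[[ 0.56864195 -0.07101235  0.072     ]
 [ 0.57899235 -0.07053427  0.072     ]
 [ 0.55919145 -0.07467355  0.072     ]]
[[ 0.7783952  -0.31991436  0.058     ]
 [ 0.42143017 -0.09458928  0.058     ]
 [ 0.48757842 -0.38696543  0.058     ]]
deck [[ 0.40131321 -0.0822683   0.058     ]
 [ 0.47376505 -0.40253553  0.058     ]]grv.py:13: RuntimeWarning: invalid value encountered in scalar divide
  m=np.abs(np.arange(len(rr))-i)<25; pts.append(P[0,:2]*0+c0+ (rr[m]*w[m]).sum()/w[m].sum()*np.array([np.cos(a),np.sin(a)]))
Traceback (most recent call last):
  File "grv.py", line 15, in circ
    fit=least_squares(lambda p:np.hypot(*(pts-p[:2]).T)-p[2],[*c0,.11],loss="soft_l1",f_scale=.0005)
ValueError: Residuals are not finite in the initial point.
```

Request:
carry_out([
  [-1, [0.019, -0.0504, 0], [0, 0, 0]],
  [-1, [0.019, -0.0504, 0], [0, 0, 0]],
  [-1, [0.019, -0.0504, 0], [0, 0, 0]],
  [-1, [0.019, -0.0504, 0], [0, 0, 0]],
  [-1, [0.019, -0.0504, 0], [0, 0, 0]],
  [-1, [0.019, -0.0504, 0], [0, 0, 0]],
  [-1, [0.019, -0.0504, 0], [0, 0, 0]],
  [-1, [0.019, -0.0504, 0], [0, 0, 0]],
  [-1, [0, 0, 0], [0, 0, 0]],
  [-1, [0, 0, 0], [0, 0, 0]],
])

```text
clock: 3.08
tool_pos: [0.5357, 0.3096, 0.2009]
orientation: [3.105, 0.469, -0.001]
wrist_force: [0.2, -0.4, 0.1]
grip_width: 0.0853
```

```bash
python3 - <<'E'
from plant import bot
import cv2,numpy as np,pickle
s=bot.observe(); print(s["tool_pos"],s["orientation"],s["qd"].round(3))
f=bot.grab_frame("wrist"); pickle.dump(f,open("w2.pkl","wb"));cv2.imwrite("pics/w2.png",f["pixels"])
cv2.imwrite("pics/w2c.png",cv2.resize(f["pixels"][60:260,180:420],None,fx=3.3,fy=3,interpolation=cv2.INTER_CUBIC))
E
```

```text
[0.5356508  0.30957897 0.20094308] [ 3.10510396e+00  4.69425489e-01 -7.14898926e-04] [ 0.02  -0.01   0.015  0.011 -0.001  0.    -0.002]
```

View pics/w2.png

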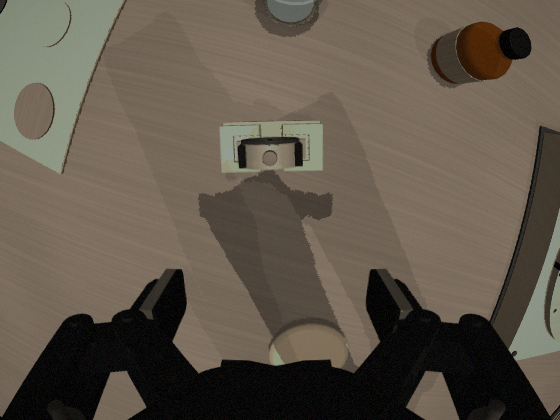

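```bash
python3 - <<'E'
import cv2
im=cv2.imread("pics/w2.png")
cv2.imwrite("pics/w2c.png",cv2.resize(im[112:182,212:332],None,fx=6.5,fy=6.5,interpolation=cv2.INTER_CUBIC))
E
```

```text
(no output)
```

View pics/w2c.png

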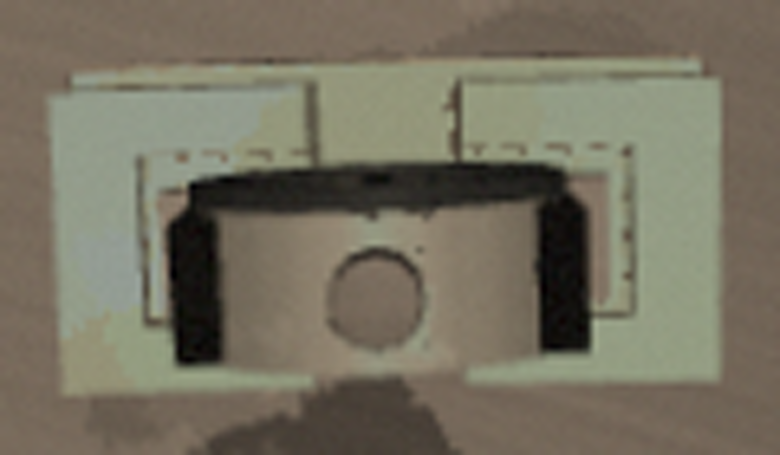

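```bash
python3 - <<'E'
from h import *
f=pickle.load(open("w2.pkl","rb"));f["fish"]=1
o=lambda q:full(q,6.5,(212,112))
c=ray(f,o([(50,97),(722,78),(720,380),(62,395)]),.04);print(c,c.mean(0))
d=c[0]-c[1];print("yaw", np.arctan2(-d[0],d[1]),np.arctan2(*( -1,1)*(c[3]-c[2])[:2]), np.linalg.norm(d),np.linalg.norm(c[0]-c[3]))
print("cap",ray(f,o([(376,297)]),.111))
g=ray(f,o([(170,225),(178,364),(588,205),(590,351)]),.094);print(g,g.mean(0))
d=g[0]-g[2];print(np.arctan2(-d[0],d[1]),np.linalg.norm(d))
d=g[1]-g[3];print(np.arctan2(-d[0],d[1]),np.linalg.norm(d))
# recess foot ends visible at z .042
ft=ray(f,o([(157,190),(607,180),(607,302)]),.042);print("foot",ft,np.linalg.norm(ft[0]-ft[1]))
d=ft[0]-ft[1];print(np.arctan2(-d[0],d[1]))
E
```

```text
[[0.58447492 0.37921363 0.04      ]
 [0.61524546 0.28797197 0.04      ]
 [0.57325678 0.27426547 0.04      ]
 [0.54280741 0.36577854 0.04      ]] [0.57894614 0.3268074  0.04      ]
yaw 0.3252643775065497 0.32120968776877934 0.09629053324285908 0.043779943346763
cap [[0.57848198 0.32709451 0.111     ]]
[[0.57767356 0.35267757 0.094     ]
 [0.56183259 0.34714305 0.094     ]
 [0.59440042 0.30613468 0.094     ]
 [0.57779001 0.30049963 0.094     ]] [0.57792414 0.32661373 0.094     ]
0.34501177883548245 0.049457333719865444
0.32963306702556106 0.0492975469602929
foot [[0.57592695 0.36029622 0.042     ]
 [0.59605792 0.29938755 0.042     ]
 [0.57927592 0.2939394  0.042     ]] 0.06414921835796224
0.31920796309374355
```

Request:
carry_out([
  [-1, [0, 0, 0], [0, 0, -0.0245]],
  [-1, [0.0456, -0.003, 0], [0, 0, 0]],
  [-1, [0, 0, 0.04], [0, 0, 0]],
  [-1, [0, 0, 0.04], [0, 0, 0]],
  [-1, [0, 0, 0], [0, 0, 0]],
  [-1, [0, 0, 0], [0, 0, 0]],
])

```text
clock: 3.88
tool_pos: [0.5786, 0.3284, 0.123]
orientation: [-3.1, -0.508, -0.003]
wrist_force: [0.9, -0.1, 1.7]
grip_width: 0.0855
```

```bash
python3 - <<'E'
from plant import bot
import cv2,numpy as np,pickle
s=bot.observe(); print(s["tool_pos"],s["orientation"],s["qd"].round(3))
f=bot.grab_frame("wrist"); pickle.dump(f,open("w3.pkl","wb"));cv2.imwrite("pics/w3.png",f["pixels"])
E
```

```text
[0.57859886 0.32839696 0.1229676 ] [-3.09950238e+00 -5.08008896e-01 -2.98606719e-03] [-0.002 -0.017 -0.004 -0.015  0.001 -0.003 -0.004]
```

View pics/w3.png

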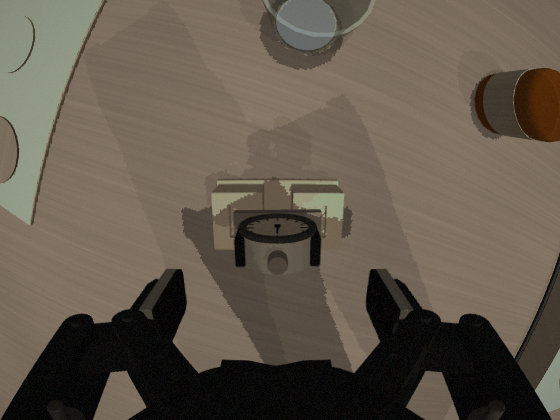

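Request:
carry_out([
  [-1, [-0.001, 0.001, 0.03], [0, 0, 0]],
  [-1, [0, 0, 0.02], [0, 0, 0]],
  [-1, [0, 0, 0.014], [0, 0, 0]],
  [-1, [0, 0, 0], [0, 0, 0]],
  [-1, [0, 0, 0], [0, 0, 0]],
])

```text
clock: 4.55
tool_pos: [0.5775, 0.3276, 0.0581]
orientation: [-3.1, -0.509, -0.002]
wrist_force: [-0.3, 1.1, -0.1]
grip_width: 0.0852
```

```bash
python3 - <<'E'
from plant import bot
import cv2,numpy as np,pickle
s=bot.observe(); print(s["tool_pos"],s["orientation"],s["qd"].round(3))
f=bot.grab_frame("wrist"); pickle.dump(f,open("w4.pkl","wb"));cv2.imwrite("pics/w4.png",f["pixels"])
E
```

```text
[0.57747937 0.32763682 0.05807858] [-3.09951732e+00 -5.08777799e-01 -1.83038449e-03] [ 0.002 -0.007 -0.001 -0.002 -0.    -0.003 -0.001]
```

View pics/w4.png

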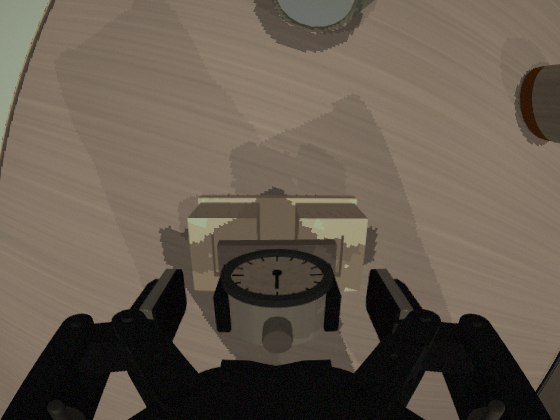

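Request:
carry_out([
  [1, [0, 0, 0], [0, 0, 0]],
  [1, [0, 0, 0], [0, 0, 0]],
  [1, [0, 0, 0], [0, 0, 0]],
  [1, [0, 0, 0], [0, 0, 0]],
  [1, [0, 0, 0], [0, 0, 0]],
  [1, [0, 0, 0], [0, 0, 0]],
], squeeze=50)

```text
clock: 5.35
tool_pos: [0.5774, 0.3273, 0.0579]
orientation: [-3.1, -0.509, -0.001]
wrist_force: [0.2, -0.9, 5.3]
grip_width: 0.0493
```

```bash
python3 - <<'E'
from plant import bot
import cv2,numpy as np,pickle
s=bot.observe(); print(s["tool_pos"],s["orientation"],s["grip_width"],s["wrist_force"])
f=bot.grab_frame("wrist"); pickle.dump(f,open("w5.pkl","wb"));cv2.imwrite("pics/w5.png",f["pixels"])
E
```

```text
[0.57739224 0.32733163 0.05788341] [-3.09987640e+00 -5.08594495e-01 -1.46075386e-03] 0.049281138768705095 [ 0.16910219 -0.86940865  5.27898941]
```

View pics/w5.png

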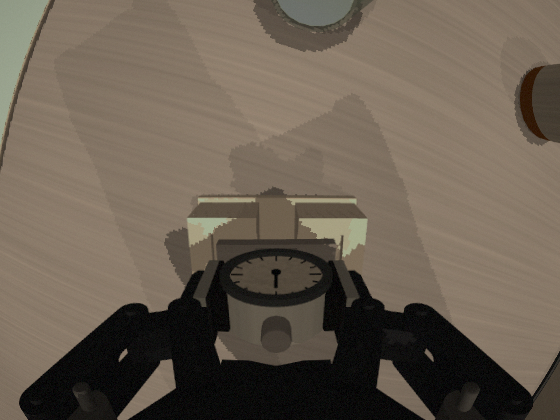

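Request:
carry_out([
  [1, [0, 0, -0.006], [0, 0, 0]],
  [1, [0, 0, -0.02], [0, 0, 0]],
  [1, [0, 0, -0.03], [0, 0, 0]],
  [1, [0, 0, -0.03], [0, 0, 0]],
  [1, [0, 0, -0.034], [0, 0, 0]],
  [1, [0, 0, 0], [0, 0, 0]],
  [1, [0, 0, 0], [0, 0, 0]],
])

```text
clock: 6.28
tool_pos: [0.5763, 0.3266, 0.1765]
orientation: [3.099, 0.509, -0.002]
wrist_force: [-0.5, 0.3, -3.6]
grip_width: 0.0494
```

```bash
python3 - <<'E'
from plant import bot
from h import *
s=bot.observe(); print(s["tool_pos"],s["orientation"],s["grip_width"],s["wrist_force"],s["wrist_torque"])
f=bot.grab_frame("wrist"); pickle.dump(f,open("w6.pkl","wb"));cv2.imwrite("pics/w6.png",f["pixels"])
D=pickle.load(open("f0.pkl","rb"));print("bottle",ray(D["side"],[(192,308)],0))
E
```

```text
[0.57627428 0.32661705 0.1765416 ] [ 3.09941457e+00  5.08750895e-01 -2.10468903e-03] 0.049439005944609496 [-0.52013646  0.3064073  -3.62078511] [-0.04449191  0.04825935 -0.01636275]
bottle [[0.74301894 0.17952229 0.        ]]
```

View pics/w6.png

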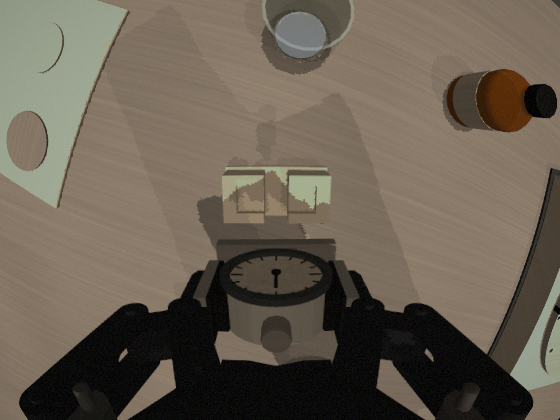

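Request:
carry_out([
  [1, [-0.0172, 0.0509, 0], [0, 0, 0]],
  [1, [-0.0172, 0.0509, 0], [0, 0, 0]],
  [1, [-0.0172, 0.0509, 0], [0, 0, 0]],
  [1, [-0.0172, 0.0509, 0], [0, 0, 0]],
  [1, [-0.0172, 0.0509, 0], [0, 0, 0]],
  [1, [-0.0172, 0.0509, 0], [0, 0, 0]],
  [1, [-0.0172, 0.0509, 0], [0, 0, 0]],
  [1, [-0.0172, 0.0509, 0], [0, 0, 0]],
  [1, [0, 0, 0], [0, 0, 0.1]],
  [1, [0, 0, 0.025], [0, 0, 0]],
])

```text
clock: 7.58
tool_pos: [0.5773, -0.1038, 0.1523]
orientation: [3.122, 0.348, 0.003]
wrist_force: [0.7, 1.6, -3.6]
grip_width: 0.0493
```

Request:
carry_out([
  [1, [0, 0, 0.025], [0, 0, 0]],
  [1, [0, 0, 0], [0, 0, 0]],
  [1, [0, 0, 0], [0, 0, 0]],
  [1, [0, 0, 0], [0, 0, 0]],
  [1, [0, 0, 0], [0, 0, 0]],
])

```text
clock: 8.2
tool_pos: [0.5772, -0.1028, 0.1281]
orientation: [3.121, 0.353, 0.002]
wrist_force: [-0.0, 1.3, -3.4]
grip_width: 0.0496
```

```bash
python3 - <<'E'
from plant import bot
from h import *
s=bot.observe(); print(s["tool_pos"],s["orientation"],s["grip_width"],s["wrist_force"],s["wrist_torque"])
for i in range(3): print(bot.observe()["wrist_force"])
for n in ("wrist","side"):
    f=bot.grab_frame(n); pickle.dump(f,open(n+"7.pkl","wb"));cv2.imwrite(f"pics/{n}7.png",f["pixels"])
E
```

```text
[ 0.57718665 -0.10276353  0.12805218] [3.12130318e+00 3.53034655e-01 1.93361536e-03] 0.04960000971006822 [-1.72560626e-03  1.25313687e+00 -3.39160748e+00] [0.0019916  0.00861841 0.0022184 ]
[-1.72560626e-03  1.25313687e+00 -3.39160748e+00]
[-1.72560626e-03  1.25313687e+00 -3.39160748e+00]
[-1.72560626e-03  1.25313687e+00 -3.39160748e+00]
```

View pics/wrist7.png

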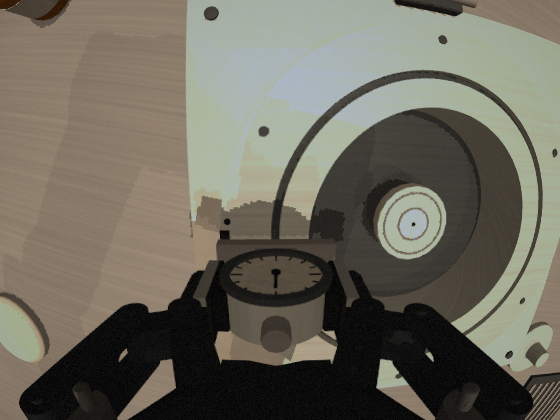

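View pics/side7.png

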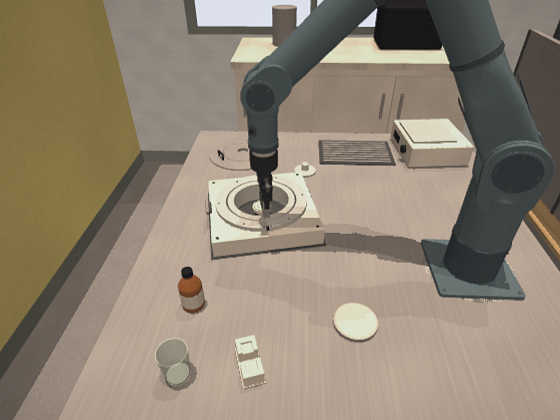

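```bash
python3 - <<'E'
from grv import *
f=pickle.load(open("wrist7.pkl","rb"));f["fish"]=1
x,p,r=circ(f,np.array([.6007,-.2102]),angs=np.arange(-1.5,2.1,.03));print(x,len(p),np.median(abs(r)))
w1=pickle.load(open("w1.pkl","rb"))
print("notch-dots",ray(f,[(227,222)],.072))
im=f["pixels"]
cv2.imwrite("pics/w7c.png",cv2.resize(im[200:290,200:350],None,fx=5.3,fy=5.3,interpolation=cv2.INTER_CUBIC))
E
```

```text
[ 0.60037306 -0.21020567  0.11044936] 116 6.030336489459137e-05
notch-dots [[ 0.5785355  -0.07028867  0.072     ]]
```

View pics/w7c.png

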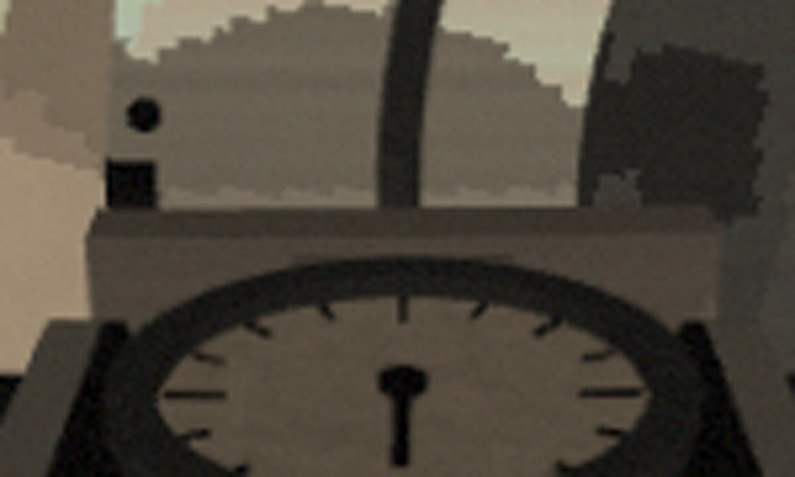

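```bash
python3 - <<'E'
from grv import *
f=pickle.load(open("wrist7.pkl","rb"));f["fish"]=1
q=full([(98,208),(715,208),(88,238),(722,238)],5.3,(200,200))
a=ray(f,q[:2],.1042);b=ray(f,q[2:],.1122)
for e in(a,b):
    m=e.mean(0);d=(e[0]-e[1])[:2];L=np.linalg.norm(d);yaw=np.arctan2(-d[0],d[1])
    c=m[:2]-.009*np.array([np.cos(yaw),np.sin(yaw)])
    print("len",L,"yaw",yaw,"centre",c)
    for C,r in(([.60037,-.21021],.1104),([.60074,-.21018],.11014)):
        v=c-np.array(C);print("  radius offset",np.linalg.norm(v)-r,"ang",np.arctan2(-v[0],v[1]))
E
```

```text
len 0.06481163103169608 yaw 0.22425851323518534 centre [ 0.57759797 -0.10329858]
  radius offset -0.0010902708422214774 ang 0.209862792855677
  radius offset -0.0007819124943799632 ang 0.2132290960955986
len 0.06386334587992 yaw 0.22427835359119536 centre [ 0.57742244 -0.10316091]
  radius offset -0.0009189606741227957 ang 0.2111689807639428
  radius offset -0.0006101227003068449 ang 0.21452943200386626
```

Request:
carry_out([
  [1, [0, -0.0009, 0.008], [0, 0, 0]],
  [1, [0, 0, 0.006], [0, 0, 0]],
  [1, [0, 0, 0.002], [0, 0, 0]],
  [1, [0, 0, 0.002], [0, 0, 0]],
  [1, [0, 0, 0.002], [0, 0, 0]],
  [1, [0, 0, 0.002], [0, 0, 0]],
  [1, [0, 0, 0.001], [0, 0, 0]],
  [1, [0, 0, 0], [0, 0, 0]],
  [1, [0, 0, 0], [0, 0, 0]],
  [1, [0, 0, 0], [0, 0, 0]],
])

```text
clock: 9.55
tool_pos: [0.5765, -0.1018, 0.1043]
orientation: [3.122, 0.353, 0.0]
wrist_force: [0.4, -0.0, -2.7]
grip_width: 0.049
```

```bash
cat > look.py <<'E'
import sys
from plant import bot
from h import *
n=sys.argv[1]
s=bot.observe(); print(s["clock"],s["tool_pos"],s["orientation"],s["grip_width"],s["wrist_force"],s["wrist_torque"])
f=bot.grab_frame("wrist"); pickle.dump(f,open(f"w{n}.pkl","wb"))
cv2.imwrite(f"pics/w{n}c.png",cv2.resize(f["pixels"][200:350,200:350],None,fx=4,fy=4,interpolation=cv2.INTER_CUBIC))
E
python3 look.py 8
```

```text
9.55 [ 0.5765422  -0.10179752  0.10434986] [3.12163986e+00 3.53249658e-01 1.37834674e-04] 0.048977228023115674 [ 0.36357333 -0.01929206 -2.74244667] [-0.01043754  0.05178756  0.06842191]
```

View pics/w8c.png

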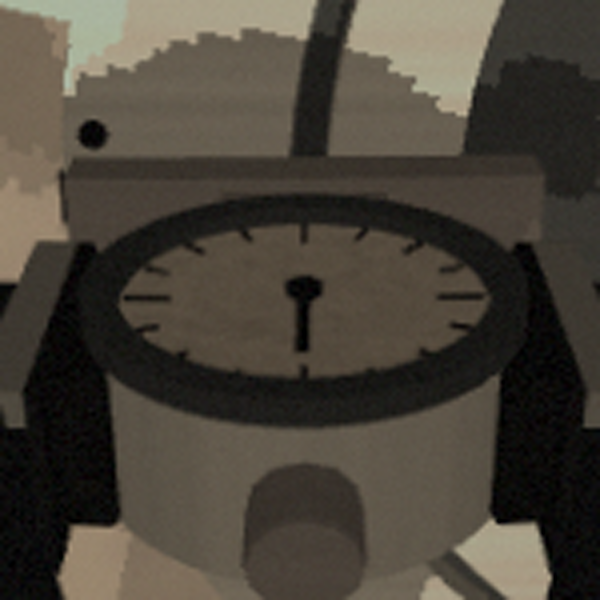

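```bash
python3 - <<'E'
from grv import *
f=pickle.load(open("w8.pkl","rb"));f["fish"]=1
x,p,r=circ(f,np.array([.6006,-.2102]),angs=np.arange(-1.5,2.0,.02));print(x,len(p),np.median(abs(r)))
q=full([(65,157),(545,157),(62,178),(547,178)],4,(200,200))
for e in(ray(f,q[:2],.0805),ray(f,q[2:],.0885)):
    m=e.mean(0);d=(e[0]-e[1])[:2];yaw=np.arctan2(-d[0],d[1])
    c=m[:2]-.009*np.array([np.cos(yaw),np.sin(yaw)])
    print(np.linalg.norm(d),yaw,c,[np.linalg.norm(c-np.array(C))-R for C,R in((x[:2],x[2]),([.60037,-.21021],.1104),([.60074,-.21018],.11014))])
E
```

```text
[ 0.60035639 -0.21026306  0.11052317] 124 5.6216347805858324e-05
0.06685457359152364 0.22452310729362046 [ 0.57685272 -0.10213286] [np.float64(0.00013198928660260179), np.float64(0.00020619627292896292), np.float64(0.0005161639011425634)]
0.06472268286452565 0.2245369712178256 [ 0.57694377 -0.10203585] [np.float64(0.00020749651083973308), np.float64(0.0002816791924125095), np.float64(0.0005912822599292294)]
```

Request:
carry_out([
  [1, [0, 0.0002, 0.001], [0, 0, 0]],
  [1, [0, 0, 0.0015], [0, 0, 0]],
  [1, [0, 0, 0.0015], [0, 0, 0]],
  [1, [0, 0, 0.0015], [0, 0, 0]],
  [1, [0, 0, 0.001], [0, 0, 0]],
  [1, [0, 0, 0], [0, 0, 0]],
  [1, [0, 0, 0], [0, 0, 0]],
])

```text
clock: 10.48
tool_pos: [0.5766, -0.102, 0.0978]
orientation: [3.122, 0.353, 0.0]
wrist_force: [0.1, -0.3, -1.4]
grip_width: 0.0497
```

```bash
python3 look.py 9
```

```text
10.475 [ 0.5766366  -0.10200716  0.09783554] [3.12161016e+00 3.53211988e-01 2.12233141e-04] 0.049689709705206135 [ 0.10359706 -0.2818058  -1.42464085] [-0.00902213 -0.03874868 -0.00238572]
```

View pics/w9c.png

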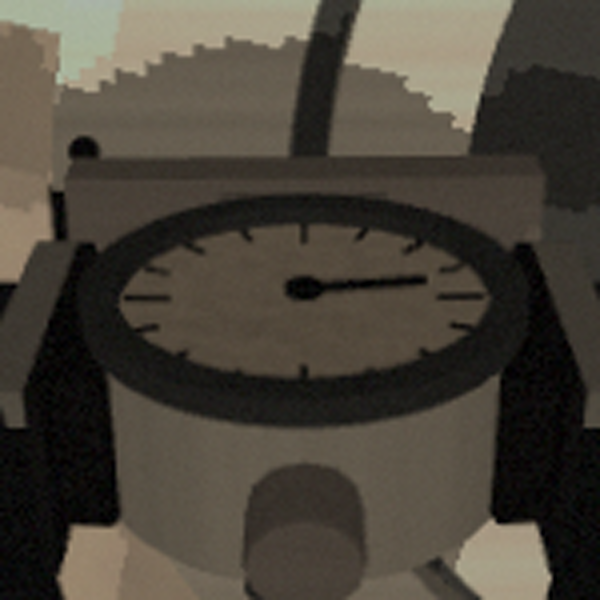

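Request:
carry_out([
  [1, [0, 0, 0.0005], [0, 0, 0]],
  [1, [0, 0, 0.0005], [0, 0, 0]],
  [1, [0, 0, 0.0003], [0, 0, 0]],
  [1, [0, 0, 0], [0, 0, 0]],
])

```text
clock: 11.02
tool_pos: [0.5766, -0.102, 0.0965]
orientation: [3.122, 0.353, -0.0]
wrist_force: [0.6, -0.0, -0.9]
grip_width: 0.0491
```

Request:
carry_out([
  [1, [0, 0, 0.0003], [0, 0, 0]],
  [1, [0, 0, 0], [0, 0, 0]],
])

```text
clock: 11.28
tool_pos: [0.5766, -0.102, 0.0962]
orientation: [3.122, 0.353, 0.0]
wrist_force: [1.0, -0.5, -1.0]
grip_width: 0.0495
```

Request:
carry_out([
  [1, [0, 0, 0.0003], [0, 0, 0]],
  [1, [0, 0, 0], [0, 0, 0]],
])

```text
clock: 11.52
tool_pos: [0.5766, -0.102, 0.0959]
orientation: [3.122, 0.353, 0.0]
wrist_force: [0.6, -0.3, -1.2]
grip_width: 0.0496
```

Request:
carry_out([
  [1, [0, 0, 0.0003], [0, 0, 0]],
  [1, [0, 0, 0], [0, 0, 0]],
])

```text
clock: 11.78
tool_pos: [0.5766, -0.102, 0.0959]
orientation: [3.122, 0.353, 0.0]
wrist_force: [-1.0, -0.6, 3.2]
grip_width: 0.0491
```

Request:
carry_out([
  [1, [0, 0, 0.0003], [0, 0, 0]],
  [1, [0, 0, 0], [0, 0, 0]],
])

```text
clock: 12.02
tool_pos: [0.5766, -0.1021, 0.0958]
orientation: [3.121, 0.353, 0.0]
wrist_force: [-2.1, 0.1, 6.2]
grip_width: 0.0492
```

Request:
carry_out([
  [1, [0, 0, 0.0003], [0, 0, 0]],
  [1, [0, 0, 0], [0, 0, 0]],
])

```text
clock: 12.28
tool_pos: [0.5767, -0.102, 0.0958]
orientation: [3.121, 0.353, 0.0]
wrist_force: [-1.2, -0.8, 9.4]
grip_width: 0.0489
```

Request:
carry_out([
  [1, [0, 0, -0.0002], [0, 0, 0]],
  [1, [0, 0, 0], [0, 0, 0]],
  [1, [0, 0, 0], [0, 0, 0]],
  [1, [0, 0, 0], [0, 0, 0]],
])

```text
clock: 12.78
tool_pos: [0.5767, -0.102, 0.0959]
orientation: [3.121, 0.353, 0.0]
wrist_force: [-2.1, 0.5, 7.8]
grip_width: 0.0495
```

```bash
python3 look.py 10; python3 - <<'E'
from plant import bot
import cv2
f=bot.grab_frame("scene");im=f["pixels"];cv2.imwrite("pics/s10.png",cv2.resize(im[145:275,160:325],None,fx=4.8,fy=4.6,interpolation=cv2.INTER_CUBIC))
E
```

```text
12.775 [ 0.57666862 -0.10201854  0.0958672 ] [3.12146053e+00 3.53177218e-01 3.43893490e-04] 0.04951713578041389 [-2.14377904  0.46765665  7.82677739] [0.02999168 0.60903801 0.0275702 ]
```

View pics/w10c.png

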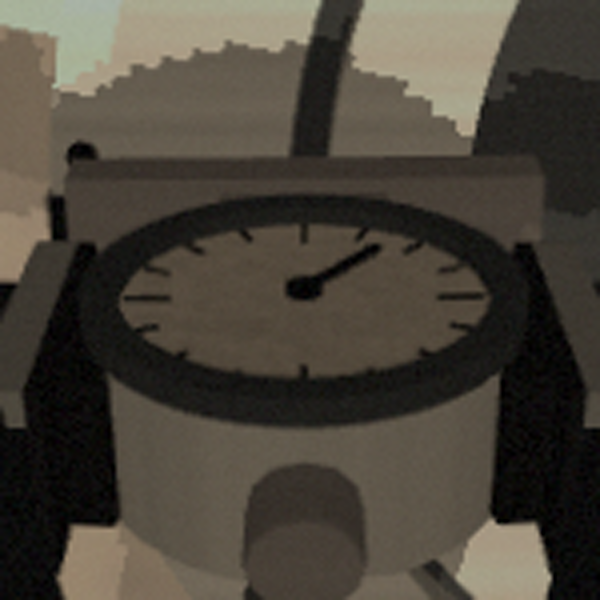

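```bash
python3 - <<'E'
from h import *
for n,v in (("grip",[-3.09987640e+00,-5.08594495e-01,-1.46075386e-03]),("lift",[3.09941457,.50875,-.0021]),("now",[3.12146053e+00,3.53177218e-01,3.43893490e-04]),("hover",[3.12163986,.35324966,.000137])):
    M=R.from_rotvec(v).as_matrix(); print(n,M[:,2]*1e3, "gauge x axis tilt z(mrad)",M[2,0]*1e3,"y tilt",M[2,1]*1e3)
f=pickle.load(open("w10.pkl","rb"))
g=pickle.load(open("w9.pkl","rb"))
c=np.mean(np.abs(f["pixels"][230:345,215:340].astype(int)-g["pixels"][230:345,215:340]));print(c)
# needle angle: affine from tick ellipse (4x crop): centre, right tick end, top
ctr=np.array([303.5,289.]);
E
```

```text
grip [ 8.73941617e-01  4.17613722e-01 -9.99999531e+02] gauge x axis tilt z(mrad) 0.9615672188713054 y tilt -0.11646310488369613
lift [-1.20602853e+00 -9.08138023e-01 -9.99998860e+02] gauge x axis tilt z(mrad) -1.4330537867677828 y tilt 0.4749487557416282
now [ 2.41790059e-01 -1.89568182e-01 -9.99999953e+02] gauge x axis tilt z(mrad) 0.1933225215122572 y tilt 0.23879893438622987
hover [ 8.99511095e-02 -1.92356009e-02 -9.99999996e+02] gauge x axis tilt z(mrad) 0.0833780741462574 y tilt 0.038849803041323565
3.111768115942029
```

View pics/s10.png

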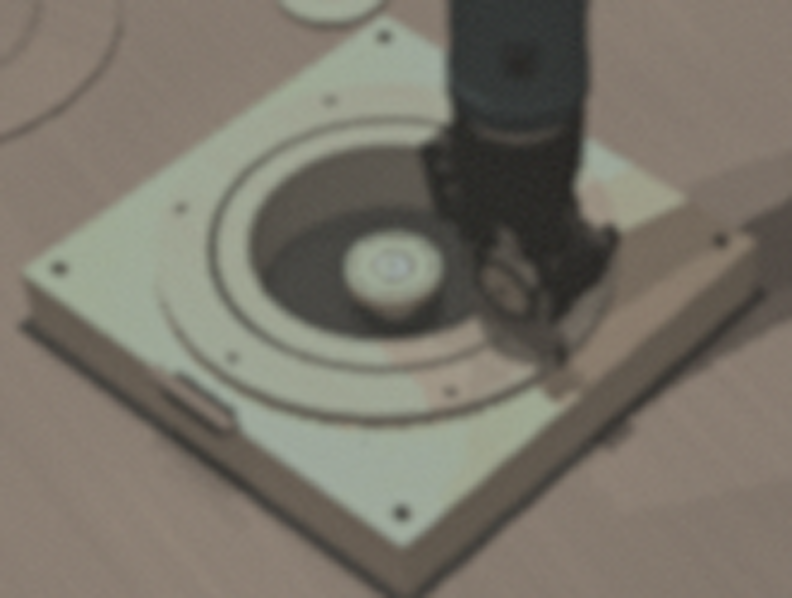

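Request:
carry_out([
  [1, [0, 0, 0], [0, 0, 0]],
  [1, [0, 0, 0], [0, 0, 0]],
  [1, [0, 0, 0], [0, 0, 0]],
  [1, [0, 0, 0], [0, 0, 0]],
  [1, [0, 0, 0], [0, 0, 0]],
  [1, [0, 0, 0], [0, 0, 0]],
  [1, [0, 0, 0], [0, 0, 0]],
  [1, [0, 0, 0], [0, 0, 0]],
  [1, [0, 0, 0], [0, 0, 0]],
  [1, [0, 0, 0], [0, 0, 0]],
])

```text
clock: 14.12
tool_pos: [0.5767, -0.102, 0.0958]
orientation: [3.122, 0.353, 0.0]
wrist_force: [-2.3, -0.3, 8.0]
grip_width: 0.0493
```

Request:
carry_out([
  [1, [0, 0, 0], [0, 0, 0]],
  [1, [0, 0, 0], [0, 0, 0]],
  [1, [0, 0, 0], [0, 0, 0]],
  [1, [0, 0, 0], [0, 0, 0]],
  [1, [0, 0, 0], [0, 0, 0]],
  [1, [0, 0, 0], [0, 0, 0]],
  [1, [0, 0, 0], [0, 0, 0]],
  [1, [0, 0, 0], [0, 0, 0]],
  [1, [0, 0, 0], [0, 0, 0]],
  [1, [0, 0, 0], [0, 0, 0]],
])

```text
clock: 15.38
tool_pos: [0.5766, -0.102, 0.0958]
orientation: [3.122, 0.353, 0.0]
wrist_force: [-2.7, 0.3, 6.8]
grip_width: 0.0494
```

```bash
python3 look.py 11; python3 - <<'E'
from h import *
# dial reading: homography-ish affine from ticks (crop coords 4x): tick n angle; predict needle end position
# dial in gauge: face plane x=const; use camera projection of dial plane
f=pickle.load(open("w11.pkl","rb"));f["fish"]=1
im=cv2.cvtColor(f["pixels"],cv2.COLOR_BGR2GRAY)
cv2.imwrite("pics/dial11.png",cv2.resize(im[245:300,225:330],None,fx=7.5,fy=7.5,interpolation=cv2.INTER_CUBIC))
E
```

```text
15.375 [ 0.57662708 -0.101989    0.09580708] [3.12154517e+00 3.53091351e-01 1.77411461e-04] 0.049375158638101255 [-2.74022581  0.28722755  6.76542489] [-0.02728857  0.57391474  0.01994814]
```

View pics/dial11.png

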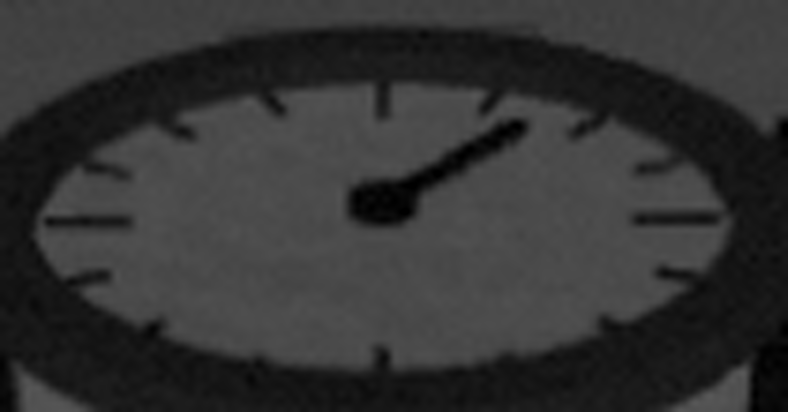

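Request:
carry_out([
  [1, [0, 0, -0.001], [0, 0, 0]],
  [1, [0, 0, -0.003], [0, 0, 0]],
  [1, [0, 0, -0.006], [0, 0, 0]],
  [1, [0, 0, -0.015], [0, 0, 0]],
  [1, [0, 0, -0.025], [0, 0, 0]],
  [1, [0, 0, -0.03], [0, 0, 0]],
  [1, [0, 0, 0], [0, 0, -0.1]],
])

```text
clock: 16.3
tool_pos: [0.5784, -0.1021, 0.1787]
orientation: [3.098, 0.512, 0.008]
wrist_force: [-0.6, 0.0, -3.2]
grip_width: 0.0494
```

Request:
carry_out([
  [1, [0.01725, -0.0508, 0], [0, 0, 0]],
  [1, [0.01725, -0.0508, 0], [0, 0, 0]],
  [1, [0.01725, -0.0508, 0], [0, 0, 0]],
  [1, [0.01725, -0.0508, 0], [0, 0, 0]],
  [1, [0.01725, -0.0508, 0], [0, 0, 0]],
  [1, [0.01725, -0.0508, 0], [0, 0, 0]],
  [1, [0.01725, -0.0508, 0], [0, 0, 0]],
  [1, [0.01725, -0.0508, 0], [0, 0, 0]],
  [1, [0, 0, 0], [0, 0, 0]],
  [1, [0, 0, 0], [0, 0, 0]],
])

```text
clock: 17.55
tool_pos: [0.5774, 0.3267, 0.1755]
orientation: [3.099, 0.509, -0.0]
wrist_force: [0.6, 0.1, -3.8]
grip_width: 0.0491
```

Request:
carry_out([
  [1, [0, 0, 0.03], [0, 0, 0]],
  [1, [0, 0, 0.03], [0, 0, 0]],
  [1, [0, 0, 0], [0, 0, 0]],
  [1, [0, 0, 0], [0, 0, 0]],
  [1, [0, 0, 0], [0, 0, 0]],
  [1, [0, 0, 0], [0, 0, 0]],
])

```text
clock: 18.3
tool_pos: [0.578, 0.3275, 0.1163]
orientation: [-3.1, -0.508, -0.002]
wrist_force: [0.2, -0.3, -3.0]
grip_width: 0.0493
```

```bash
python3 - <<'E'
from plant import bot
from h import *
s=bot.observe(); print(s["clock"],s["tool_pos"],s["orientation"],s["wrist_force"],s["qd"].round(3))
f=bot.grab_frame("wrist"); pickle.dump(f,open(f"w12.pkl","wb"));cv2.imwrite("pics/w12.png",cv2.resize(f["pixels"][150:350,150:400],None,fx=3.2,fy=3,interpolation=cv2.INTER_CUBIC))
E
```

```text
18.3 [0.57799653 0.3274527  0.11631996] [-3.09958871e+00 -5.08464009e-01 -2.49366004e-03] [ 0.16487445 -0.30959576 -3.02267313] [-0.003  0.007  0.002  0.005 -0.001 -0.002  0.001]
```

View pics/w12.png

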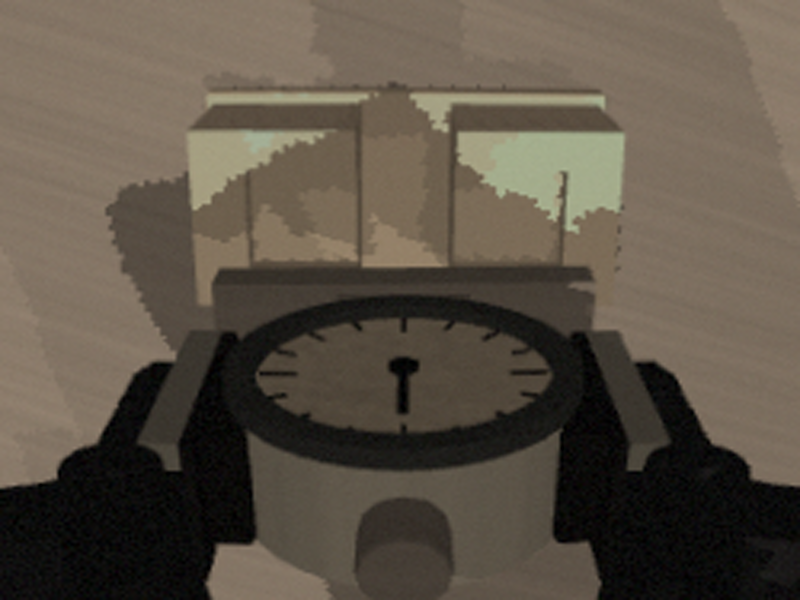

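Request:
carry_out([
  [1, [0, 0, 0.025], [0, 0, 0]],
  [1, [0, 0, 0.018], [0, 0, 0]],
  [1, [0, 0, 0.006], [0, 0, 0]],
  [1, [0, 0, 0.004], [0, 0, 0]],
  [1, [0, 0, 0], [0, 0, 0]],
  [1, [0, 0, 0], [0, 0, 0]],
  [1, [0, 0, 0], [0, 0, 0]],
])

```text
clock: 19.23
tool_pos: [0.5777, 0.3274, 0.0627]
orientation: [-3.1, -0.509, -0.001]
wrist_force: [-0.8, -0.6, -3.1]
grip_width: 0.0495
```

```bash
python3 - <<'E'
from plant import bot
from h import *
s=bot.observe(); print(s["clock"],s["tool_pos"],s["orientation"],s["wrist_force"],s["qd"].round(3))
f=bot.grab_frame("wrist"); pickle.dump(f,open(f"w13.pkl","wb"));cv2.imwrite("pics/w13.png",cv2.resize(f["pixels"][150:350,150:400],None,fx=3.2,fy=3,interpolation=cv2.INTER_CUBIC))
E
```

```text
19.225 [0.57770234 0.32737631 0.06267765] [-3.09983214e+00 -5.08661654e-01 -1.13752984e-03] [-0.8311157  -0.5936792  -3.14763252] [-0.001  0.002 -0.001  0.002  0.    -0.001  0.001]
```

View pics/w13.png

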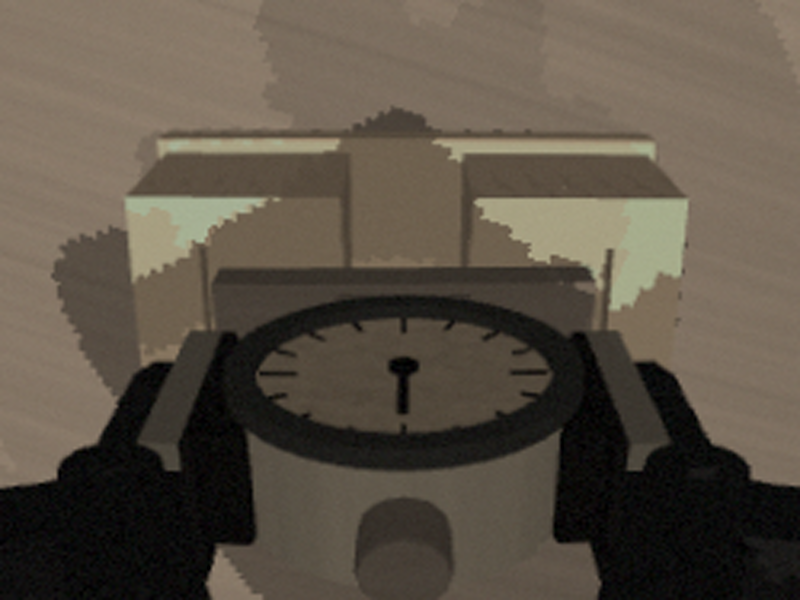

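Request:
carry_out([
  [1, [0, 0, 0.0015], [0, 0, 0]],
  [1, [0, 0, 0.0015], [0, 0, 0]],
  [1, [0, 0, 0.001], [0, 0, 0]],
  [1, [0, 0, 0], [0, 0, 0]],
  [1, [0, 0, 0], [0, 0, 0]],
])

```text
clock: 19.9
tool_pos: [0.5774, 0.3272, 0.0581]
orientation: [3.1, 0.509, -0.0]
wrist_force: [-0.4, 0.7, -2.3]
grip_width: 0.0494
```

Request:
carry_out([
  [1, [0, 0, 0.0004], [0, 0, 0]],
  [1, [0, 0, 0], [0, 0, 0]],
  [1, [0, 0, 0], [0, 0, 0]],
])

```text
clock: 20.27
tool_pos: [0.5775, 0.3272, 0.0579]
orientation: [-3.1, -0.509, -0.0]
wrist_force: [-0.4, -0.9, -0.2]
grip_width: 0.0493
```

Request:
carry_out([
  [1, [0, 0, 0.0004], [0, 0, 0]],
  [1, [0, 0, 0], [0, 0, 0]],
  [1, [0, 0, 0], [0, 0, 0]],
])

```text
clock: 20.65
tool_pos: [0.5775, 0.3272, 0.0579]
orientation: [-3.1, -0.509, -0.0]
wrist_force: [-2.6, -2.3, 5.6]
grip_width: 0.0494
```

Request:
carry_out([
  [1, [0, 0, -0.0003], [0, 0, 0]],
  [1, [0, 0, 0], [0, 0, 0]],
  [1, [0, 0, 0], [0, 0, 0]],
  [1, [0, 0, 0], [0, 0, 0]],
], squeeze=20)

```text
clock: 21.15
tool_pos: [0.5775, 0.3273, 0.0579]
orientation: [-3.1, -0.509, -0.0]
wrist_force: [-2.5, -1.9, 4.8]
grip_width: 0.0492
```

Request:
carry_out([
  [-1, [0, 0, 0], [0, 0, 0]],
  [-1, [0, 0, 0], [0, 0, 0]],
  [-1, [0, 0, 0], [0, 0, 0]],
  [-1, [0, 0, 0], [0, 0, 0]],
  [-1, [0, 0, 0], [0, 0, 0]],
  [-1, [0, 0, 0], [0, 0, 0]],
  [-1, [0, 0, 0], [0, 0, 0]],
])

```text
clock: 22.02
tool_pos: [0.5774, 0.3272, 0.0577]
orientation: [3.1, 0.509, 0.0]
wrist_force: [0.5, -0.5, -0.0]
grip_width: 0.0854
```

```bash
python3 - <<'E'
from plant import bot
from h import *
s=bot.observe(); print(s["clock"],s["tool_pos"],s["grip_width"],s["wrist_force"])
f=bot.grab_frame("wrist"); cv2.imwrite("pics/w14.png",f["pixels"])
E
```

```text
22.025 [0.57741882 0.32720136 0.05766431] 0.08541105584478215 [ 0.48390062 -0.48498078 -0.0053191 ]
```

View pics/w14.png

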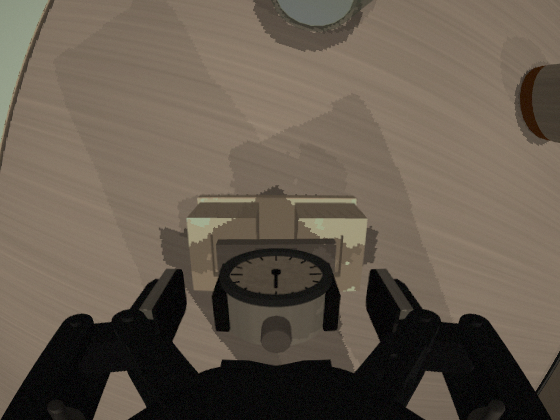

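Released cleanly, gauge upright in the nest. I'll retreat straight up.

Request:
carry_out([
  [-1, [0, 0, -0.01], [0, 0, 0]],
  [-1, [0, 0, -0.03], [0, 0, 0]],
  [-1, [0, 0, -0.05], [0, 0, 0]],
  [-1, [0, 0, -0.05], [0, 0, 0]],
  [-1, [0, 0, -0.02], [0, 0, 0]],
  [-1, [-0.04, 0, 0], [0, 0, 0]],
  [-1, [0, 0, 0], [0, 0, 0]],
  [-1, [0, 0, 0], [0, 0, 0]],
  [-1, [0, 0, 0], [0, 0, 0]],
  [-1, [0, 0, 0], [0, 0, 0]],
])

```text
clock: 23.32
tool_pos: [0.54, 0.3145, 0.2174]
orientation: [-3.1, -0.508, 0.0]
wrist_force: [0.5, -0.6, 0.2]
grip_width: 0.0854
```

```bash
python3 - <<'E'
from plant import bot
from h import *
s=bot.observe(); print(s["clock"],s["tool_pos"],s["wrist_force"],s["qd"].round(3))
f=bot.grab_frame("wrist"); cv2.imwrite("pics/w15.png",f["pixels"]);f=bot.grab_frame("side"); cv2.imwrite("pics/s15.png",f["pixels"])
E
```

```text
23.325 [0.53996362 0.31450868 0.21738709] [ 0.53935798 -0.60746859  0.17686255] [-0.    -0.003 -0.     0.005 -0.     0.001 -0.   ]
```

View pics/w15.png

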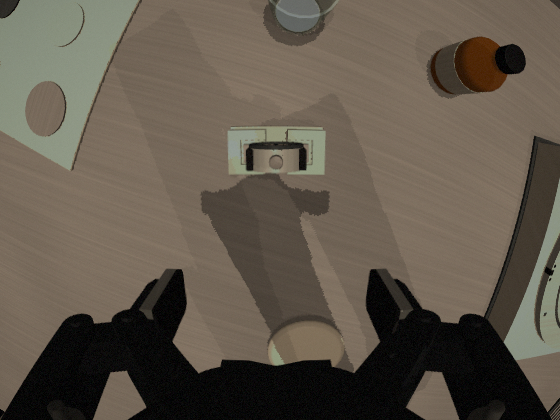

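View pics/s15.png

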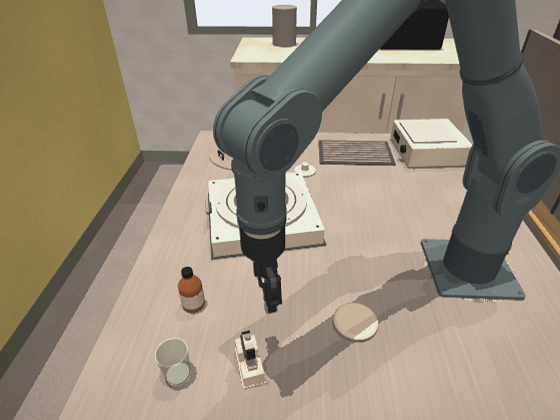

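The gauge stands in the nest at (277,155), and the other things are where they started. The arm is clear.

```bash
python3 -c "
from plant import bot
print(bot.job_done())"
```

```text
the job is handed in; nothing more can be done
None
```

The groove measures about 7.7 mm deep. I read the dial at about 6.25 mm of probe travel from the wrist camera, and put that reading good to about ±0.2 mm.

- **Measurement:** The wrist camera put the groove centre within a fraction of a millimetre of the gauge. The probe went in on the first descent: the needle was still at zero with the foot about 8 mm above the face. I pressed until the foot stopped on the flange (measured TCP height level at 95.8 mm). I then eased off slightly and held still for about 3 s at roughly 10–11 N. The highest reading was about 12.7 N.
- **Return:** I lowered the gauge into its nest until it touched, with about 8–9 N of force. I lowered the squeeze setting to 20 N, opened the fingers and drew the arm clear. The last pictures show the gauge upright in the recess with its needle at zero, nothing else visibly moved, and the wrist force near zero. The job took about 23 s.
- **Less certain:** While pressing, the wrist also read 2–3 N sideways and 0.6 N m of moment. I did not trace the cause. The tool's tilt was under 1.5 mrad when I checked, and no picture showed the foot tipped, but I had no direct check that it sat flat. My force figures rest on a weight reading that varied by a few tenths of a newton.

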